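# Turn the lid over down the draining slope and lock it on the tube carrier

## Robot

A 7-joint arm with a two-finger parallel gripper is mounted at the origin on the work surface. World frame = base frame: x ahead of the robot, y to its left, z up, the work surface at z = 0. Lengths are in m, angles in rad, forces in N, time in s.
With the tool pointing down it reaches from about 0.35 to 0.9 m from the base axis. Payload 8.1 kg.
Tool frame: the origin (TCP) lies midway between the tips of the shut fingers; the grasp point (between the pads) lies 19 mm behind it; z points along the fingers, y is the line along which they close (so a half turn about z gives the same grasp; the last joint's range is limited). The gripper opens to 92 mm and grips with 3 to 60 N. Pads are 19 mm wide; open, the fingers measure 130 mm over their backs; the gripper's body (75 mm by 190 mm) begins 47 mm behind the grasp point.
Start: joints at [1.062, 0.434, 0.025, 1.573, -0.012, 1.134, -0.075], TCP at [0.247, -0.574, 0.227] pointing down, gripper open.
Joint ranges: [-2.62, 2.62], [-0.44, 2.09], [-1.27, 1.32], [0.08, 2.57], [-1.32, 4.46], [0.12, 2], [-2.74, 2.74]. Speed limits (rad/s): [2.22, 2.22, 3.01, 3.01, 3.14, 3.14, 3.14].

## Interface

Orientations are given as a rotation vector (axis times angle).
In Python, from cell import arm gives the robot as it stands.
- The arm moves only by the tool carry_out, never from a script. Its arguments are lists of equal length, an entry for each row: "claw": the finger opening in cm, from 0 to 9.18; "delta_pos": the shift along the tool's x, y, z in cm, a list of three; "angular": the turn, a rotation vector about the tool's x, y, z in rad, a list of three. In form: {"claw": [claw, ...], "delta_pos": [[dx, dy, dz], ...], "angular": [[ax, ay, az], ...]}. A call has 1 to 20 rows; each row shifts and turns the commanded pose from where the row before left it, along the tool's axes as they then stand; what a row does not reach is not made up. A row lasts 1/10 s, in which the tool goes at most 50 mm and 8.59 degrees, less where a joint would pass 70% of its speed; a pose out of reach is approached as far as the arm can. A call with a gripper value outside its range is refused whole. The fingers move at their own pace and stop on an object; "force" is the grip in N (left out, the last holds). Time passes only in rows, so rows that do not move let the fingers close. It gives the time, the measured TCP pose, the force, the opening and the grip force at its end, in the units of the state.
- arm.observe(): the state, without advancing time (a new reading comes with each control period).
- arm.get_image(name): name is "scene" or "top" or "wrist"; returns a dict with "frame" (420x560x3 uint8, red, green, blue), "mtx" (3x3 intrinsics, pixels), "T" (4x4, takes a point from camera to world coordinates). Camera axes: x right, y down, z forward; pixel columns grow to the right and rows downward; lengths in m; the calibration is good to about 2 mm. The wrist camera is an equidistant fisheye: a pixel r from the principal point sees the ray r / f radians off the axis. A picture is of the moment at which its call begins. There is no depth.
- arm.sign_off(): hands the job in; it is judged then, once.
Trained networks look in a picture, given as the dict that the camera call returned (one of the last four; its "shot" number tells which), for a name from the list of things; names that differ only in an ending like _2 or _b are one class to them, and where a whole thing is asked for, a point or a joint stands for the part that bears it (a point fixed in the world has none). Each returns a list of dicts, best first, with "conf" (0 to 1); they miss things now and then, are a little off and sometimes report something else, mostly with a low value. They report only what shows in the picture. A call takes as long as a camera call. They do not tell look-alikes from the thing itself.
- arm.look_for(label, picture): "centre" ([column, row] as shares, 0 to 1, of the picture: columns of its width, rows of its height, amid what is visible of it).
- arm.trace(label, picture): "region" (420x560 bool, what is visible of it) and "centre" ([column, row] as shares, 0 to 1, of the picture: columns of its width, rows of its height, amid what is visible of it).
- arm.place_of(label, picture): "centre" ([column, row] as shares, 0 to 1, of the picture: columns of its width, rows of its height: a listed point, or the origin of a listed thing).
The state is a dict: "clock": time; "joints": joint angles; "dq": joint speeds; "joint_efforts": joint torques, N m; "position": TCP position; "ee_rot": TCP orientation; "force": force on the tool from outside, world axes, zero at the start; "ft_torque": the same for the moment, N m; "width": opening from 0.0 (shut) to 1.0 (fully open); "gripper_force": force on a finger pad.
Only numpy, scipy, OpenCV 4.12 (cv2) and the standard library are available. Lean on these libraries where they do the work, as an engineer would, in place of code of your own. Each camera call takes 0.05 s, during which the arm holds its last target. There are 200 camera calls.

## Task

Close the tube carrier for transport. Lift the blue lid out of the slot at the top of the draining stand, tip it over down the ribbed slope so that it lies on the slope on its black seal, and let go of it; then take it again by its edges and set it fully home on the carrier, seal down, with the yellow T-head standing up through its slot. Turn the T-head a quarter turn clockwise as far as it goes to lock the lid on, and leave the other things on the desk where they are.

Things in the scene. Friction and masses are not known exactly. Their poses are not given: they have to be found in the camera images.
- stand: Fixed stainless draining stand, 150 mm wide. Origin on the desk under its middle; x horizontal, pointing downhill; y along its width; z up. Ribbed slope falling 25 degrees towards +x; rib tops run 165 mm from x -55, z 92 mm to x 94.5, z 22 mm; ribs 3 mm high. Side rims at y +-75 mm rise 10 mm over the rib tops, a lip at the foot 14 mm. Friction on it 0.5 to 0.7: the lid stays or slides to the lip.
- slope_top (a point): Point on the rib tops at the top end of the slope, in the middle of its width. Same axes as the stand (x downhill, horizontal; z up).
- slot_floor (a point): Middle of the floor of the slot behind the top of the slope, in which the lid stands; same axes as the stand. The slot is 17 mm across and 18 mm deep and leans back 12 degrees from vertical (top away from the slope). Behind it a wire back-rest of the same lean, 58 mm long: 6 mm wires at y +-22 and +-62 mm with a cross wire on top. Nothing stands above that.
- lid: Loose lid, 90 g: bright blue plate 92 x 66 x 6 mm, black seal 71 x 45 x 5 mm on one face, slot 36 x 17 mm through the centre, lengthwise. Origin: centre of the seal-side face of the plate; x along the 92, y along the 66, z out of the plain face (plate z 0 to 6 mm, seal -5 to 0). Starts standing in the slot: x up, plain face on the back-rest, seal downhill. A half turn about z makes no odds.
- lid_edge (a point): Middle of the lid's edge that is uppermost at the start (46 mm from its centre along lid x, half way through the 6 mm plate). Same axes as the lid. The seal begins 10.5 mm in from the edge, where the lid becomes 11 mm thick.
- carrier_seat (a point): Centre of the tube carrier's rim, 100 mm over the desk. The carrier is a white open box, fixed, 84 x 58 mm outside, 76 x 50 inside (x along the 84, z up), with six capped tubes ending 9 mm below the rim. Lid home: its origin on this point, its x along or against this x, its z up, plate on the rim, seal inside with 2.5 mm play each side; the plate overhangs the walls by 4 mm.
- latch (a joint): Turn of the yellow T-head about the vertical stud in the middle of the carrier, rad: 0 = bar along the carrier's x (it passes through the lid's slot), grows clockwise seen from above to the stop at 1.571 = bar across the slot (locked). Starts between 0 and 0.1. Light friction, about 0.04 N m; it stays where it is left.
- latch_grip (a point): Centre of the T-head's bar, on the stud's axis, 116 mm above the desk; x along the bar. The bar is 28 mm long, 9 mm thick and 16 mm high, from 108 to 124 mm above the desk, on a stud 7.6 mm in diameter; with the lid home (plain face at 106 mm) there are 2 mm under the bar.
- tube_rack: Bystander: black rack of tubes, mostly with red caps, 70 x 150 mm, 95 mm high. Origin under its centre.
- marker: Bystander: blue marker pen lying on the desk, 135 mm long, 18 mm thick. Origin under its middle, x along it.
- loose_tube: Bystander: single tube with a purple cap lying on the desk, 83 mm long, 17 mm thick. Origin on the desk under it, x along it.
- scissors: Bystander: scissors with green handles lying on the desk, about 150 x 65 mm, 10 mm high. Origin near the pivot, x towards the tips.
- spray_bottle: Bystander: white bottle, 54 mm in diameter, 138 mm high. Origin under its centre.
- cotton_cup: Bystander: open steel cup, 80 mm in diameter, 60 mm high. Origin under its centre.
- glasses_case: Bystander: dark glasses case, 155 x 65 mm, 45 mm high. Origin under its centre, x along it.
Things that resemble listed ones, but are neither listed nor needed, are in the scene too. Leave any pink look-alike of the lid alone.

How it is judged:
On the way, in this order (a step that is already met when the one before it is completed fails the run):
1. the lid lies on the draining slope on its black seal, let go of and at rest (contact force between the fingers and lid below 0.1 N and linear speed of lid below 0.02 m/s and angle between lid's own z axis and vertical between 0.25 and 0.62 rad and x of lid in the frame of stand between -0.055 and 0.095 m and y of lid in the frame of stand between -0.065 and 0.065 m and z of lid in the frame of stand between 0.03 and 0.11 m), for 0.3 s.
2. the lid is home on the carrier's rim, seal down, with the T-head still unlocked and standing through its slot (horizontal distance between lid and carrier_seat below 0.004 m and z of lid in the frame of carrier_seat between -0.003 and 0.003 m and angle between lid's own z axis and vertical below 0.06 rad and angle between the x axis of lid and the x axis of carrier_seat, either way round below 0.12 rad and value of joint latch below 0.6 rad), for 0.2 s.
At the end, for the whole second after the job is handed in: The lid lies on the carrier's rim, seal down: its origin within 4 mm sideways and 3 mm in height of the seat point, level within 0.06 rad, its length along the carrier's within 0.12 rad; the T-head stands above it, turned past 1.35 rad of the 1.571 to its stop; the lid is released and at rest (horizontal distance between lid and carrier_seat below 0.004 m and z of lid in the frame of carrier_seat between -0.003 and 0.003 m and angle between lid's own z axis and vertical below 0.06 rad and angle between the x axis of lid and the x axis of carrier_seat, either way round below 0.12 rad and contact force between the fingers and lid below 0.1 N and linear speed of lid below 0.02 m/s and value of joint latch above 1.35 rad); the robot touches nothing.
It fails at once if one of the other things on the desk is pushed more than 30 mm (distance of any of tube_rack, marker, loose_tube, scissors, spray_bottle, cotton_cup, glasses_case from where it was at the start of the episode above 0.03 m).
It also fails if it takes over 67 s, if anything falls off the work surface, if the arm or the gripper's body presses on something with over 40 N, if the wrist force passes 120 N, or if a joint passes its speed limit or range.

## Working session

There is one attempt and no reset: what is moved stays moved. The work goes in short steps, Python scripts to look and compute and a tool call to move; the robot and the scene stay as the last step left them, time stands still between calls to the robot, and variables do not carry over. Pictures are saved under pics/ and viewed, at most 10 in all, crops included, and the job is handed in when it is done.

Besides the shell and the picture viewer there is one more tool, called as name(argument=value, ...), one argument or row to a line, values as JSON. carry_out: Moves the arm, as the interface text tells. Its arguments: {"type":"object","properties":{"claw":{"type":"array","items":{"type":"number"}},"delta_pos":{"type":"array","items":{"type":"array","items":{"type":"number"}}},"angular":{"type":"array","items":{"type":"array","items":{"type":"number"}}},"force":{"type":"number"}},"required":["claw","delta_pos","angular"]}

```bash
mkdir -p pics; ls
cat > h.py <<'E'
import numpy as np, cv2
from scipy.spatial.transform import Rotation as R
from cell import arm
def snap(n,save=None):
    p=arm.get_image(n)
    if save: cv2.imwrite('pics/'+save,p['frame'][:,:,::-1])
    return p
def ray(p,c,n):
    u=np.array(c)*[560,420]; K=p['mtx']
    a=(u[0]-K[0,2])/K[0,0]; b=(u[1]-K[1,2])/K[1,1]
    if n=='wrist':
        r=np.hypot(a,b); s=np.sin(r)/r if r>1e-9 else 1; d=np.array([a*s,b*s,np.cos(r)])
    else: d=np.array([a,b,1.])
    d=p['T'][:3,:3]@d; return p['T'][:3,3],d/np.linalg.norm(d)
def onz(o,d,z): return o+d*(z-o[2])/d[2]
def tri(rs):
    A=sum(np.eye(3)-np.outer(d,d) for o,d in rs); b=sum((np.eye(3)-np.outer(d,d))@o for o,d in rs)
    x=np.linalg.solve(A,b); return x,[np.linalg.norm(np.cross(x-o,d)) for o,d in rs]
def proj(p,X):
    T=np.linalg.inv(p['T']); c=T[:3,:3]@np.array(X)+T[:3,3]; u=p['mtx']@(c/c[2]); return u[:2]
E
python3 - <<'E'
from h import *
np.set_printoptions(precision=4,suppress=True)
ps={n:snap(n,n+'0.png') for n in ['scene','top','wrist']}
print(arm.observe())
for n,p in ps.items():
    print(n,p['mtx'].round(1).tolist(),p['T'].round(3).tolist())
    for l in ['stand','slope_top','slot_floor','lid','lid_edge','carrier_seat','latch_grip','tube_rack','spray_bottle','cotton_cup','glasses_case','marker','loose_tube','scissors']:
        print(n,l,[(round(q['conf'],2),(np.array(q['centre'])*[560,420]).round(1).tolist()) for q in arm.place_of(l,p)[:3]])
E
```

```text
pics
{'clock': 0.15, 'joints': array([ 1.0624,  0.4351,  0.0249,  1.5739, -0.0116,  1.134 , -0.0751]), 'dq': array([-0.0005, -0.0014,  0.0005, -0.0035,  0.0006, -0.0013, -0.0014]), 'joint_efforts': array([  0.0021, -66.826 ,   0.9859, -31.4696,  -0.0605,   0.0392,
         0.0002]), 'position': array([ 0.2465, -0.5739,  0.2261]), 'ee_rot': array([-3.076 , -0.6328,  0.0005]), 'force': array([-0.156 ,  0.2961, -0.0577]), 'ft_torque': array([-0.0282, -0.0246, -0.0155]), 'gripper_force': 0.0, 'width': 1.003443274066918}
scene [[403.5, 0.0, 280.9], [0.0, 403.5, 213.7], [0.0, 0.0, 1.0]] [[0.66, 0.445, -0.605, 1.147], [0.751, -0.373, 0.545, -0.576], [0.017, -0.814, -0.581, 0.7], [0.0, 0.0, 0.0, 1.0]]
scene stand [(0.56, [224.1, 278.2])]
scene slope_top [(0.96, [195.1, 254.7])]
scene slot_floor [(0.71, [190.8, 263.1])]
scene lid [(0.77, [127.1, 285.5]), (0.51, [184.0, 249.2]), (0.5, [148.4, 367.6])]
scene lid_edge [(0.96, [112.8, 277.2]), (0.65, [303.8, 254.2]), (0.54, [425.0, 213.7])]
scene carrier_seat [(0.79, [340.9, 197.0])]
scene latch_grip [(0.51, [343.4, 189.9]), (0.32, [328.5, 309.0]
[... 932 characters left out ...]
ray_bottle [(0.7, [136.7, 169.0])]
top cotton_cup [(0.97, [140.5, 259.7])]
top glasses_case []
top marker [(0.62, [269.1, 201.4])]
top loose_tube [(0.67, [227.1, 280.9])]
top scissors [(0.77, [232.5, 163.6])]
wrist [[325.2, 0.0, 275.1], [0.0, 325.2, 208.8], [0.0, 0.0, 1.0]] [[0.395, -0.875, -0.282, 0.324], [-0.919, -0.376, -0.119, -0.541], [-0.002, 0.306, -0.952, 0.384], [0.0, 0.0, 0.0, 1.0]]
wrist stand []
wrist slope_top []
wrist slot_floor []
wrist lid [(0.57, [196.1, 3.2])]
wrist lid_edge [(0.64, [185.5, 39.1])]
wrist carrier_seat []
wrist latch_grip []
wrist tube_rack []
wrist spray_bottle []
wrist cotton_cup []
wrist glasses_case []
wrist marker []
wrist loose_tube []
wrist scissors []
```

Run:
```python
import cv2
for n in ['scene','top']:
    cv2.imwrite(f'pics/{n}0b.png',cv2.resize(cv2.imread(f'pics/{n}0.png'),(800,600),interpolation=cv2.INTER_CUBIC))
```

```text
(no output)
```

View pics/scene0b.png

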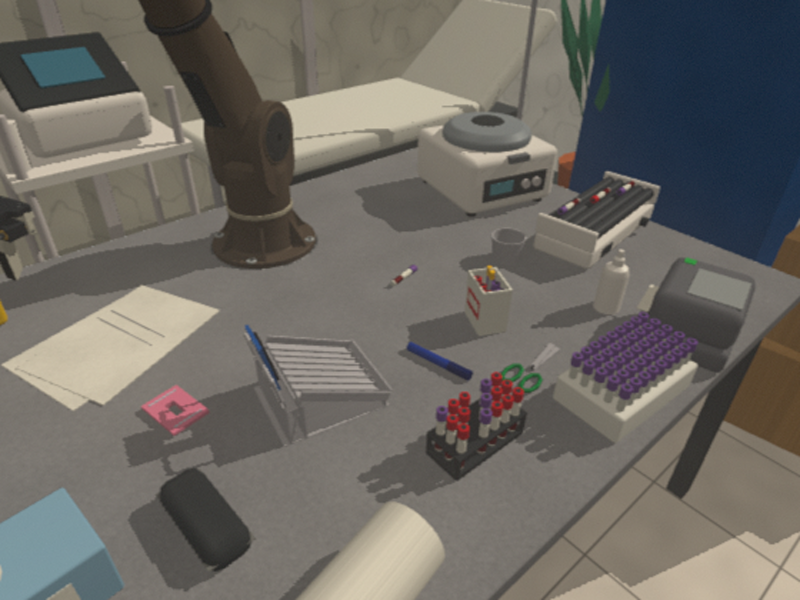

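View pics/top0b.png

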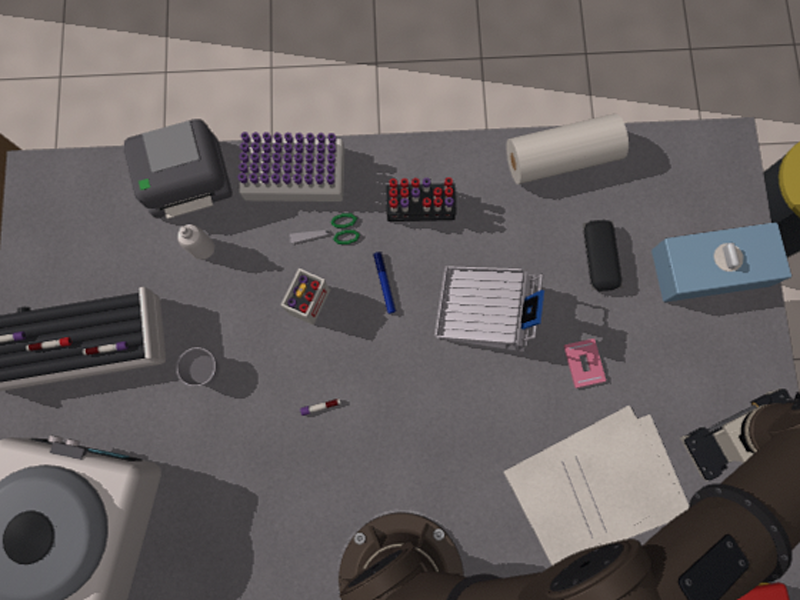

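The scene view shows the blue lid standing in the stand's slot at about (265,355) and the slope falling to the right. The carrier is at (488,300) with its yellow head, and the pink look-alike is at (175,408). In the top view the stand is at (485,305), the lid at (533,311) and the carrier at (304,292). The glasses case (602,255) and the marker (385,282) are near the stand.

Run:
```python
from h import *
np.set_printoptions(precision=4,suppress=True)
s=snap('scene');t=snap('top')
def best(l,p,i=0):
    q=arm.place_of(l,p); return q[i]['centre'] if q else None
for l,z in [('stand',0),('slope_top',.092),('slot_floor',None),('carrier_seat',.1),('latch_grip',.116),('tube_rack',0),('marker',0),('scissors',0),('spray_bottle',0)]:
    a,b=best(l,s),best(l,t)
    if a and b:
        ra,rb=ray(s,a,'s'),ray(t,b,'t')
        print(l,*tri([ra,rb]), *( [onz(*ra,z),onz(*rb,z)] if z is not None else []))
# lid top by blue segmentation, edges
T=arm.trace('lid',t)
for q in T[:2]: 
    m=q['region'].astype(np.uint8); ys,xs=np.nonzero(m); print(q['conf'],xs.min(),xs.max(),ys.min(),ys.max(), t['frame'][m>0].mean(0), cv2.minAreaRect(np.c_[xs,ys].astype(np.float32)))
for n,p,z in [('top',t,.1)]:
    q=arm.trace('carrier_seat',p)[:1]
    for q in q:
        ys,xs=np.nonzero(q['region']); print('car',q['conf'],cv2.minAreaRect(np.c_[xs,ys].astype(np.float32)))
    q=arm.trace('stand',p)[:1]
    for q in q:
        ys,xs=np.nonzero(q['region']); r=cv2.minAreaRect(np.c_[xs,ys].astype(np.float32)); print('stand',q['conf'],r, [onz(*ray(p,c/np.array([560,420]),n),.06)[:2] for c in cv2.boxPoints(r)])
# yellow bar
h=cv2.cvtColor(t['frame'],cv2.COLOR_RGB2HSV); m=cv2.inRange(h,(18,110,110),(35,255,255)); m[:, :190]=0;m[:,240:]=0;m[:180]=0;m[225:]=0
ys,xs=np.nonzero(m); print(len(xs),cv2.minAreaRect(np.c_[xs,ys].astype(np.float32)))
c=t['frame'][175:240,190:245]; cv2.imwrite('pics/car.png',cv2.resize(c[:,:,::-1],None,fx=9,fy=9,interpolation=cv2.INTER_CUBIC))
c=t['frame'][170:255,295:395]; cv2.imwrite('pics/st.png',cv2.resize(c[:,:,::-1],None,fx=7,fy=7,interpolation=cv2.INTER_CUBIC))
```

```text
stand [ 0.5237 -0.2024  0.0007] [np.float64(0.004426913188273966), np.float64(0.004426913188273959)] [ 0.5254 -0.1982  0.    ] [ 0.5215 -0.2062  0.    ]
slope_top [ 0.5159 -0.2573  0.0902] [np.float64(0.000920736444738053), np.float64(0.0009207364447380137)] [ 0.5172 -0.259   0.092 ] [ 0.516  -0.2562  0.092 ]
slot_floor [ 0.5075 -0.2725  0.0658] [np.float64(0.0030843475604358916), np.float64(0.0030843475604358933)]
tube_rack [ 0.7668 -0.0777 -0.0041] [np.float64(0.0024542806130472077), np.float64(0.002454280613047081)] [ 0.7703 -0.0784  0.    ] [ 0.7637 -0.0794  0.    ]
scissors [ 0.7205  0.1192 -0.0004] [np.float64(0.002148597015306815), np.float64(0.0021485970153070095)] [0.7218 0.1209 0.    ] [0.7188 0.1176 0.    ]
spray_bottle [ 0.7032  0.4084 -0.0018] [np.float64(0.0030931474909959566), np.float64(0.003093147490995941)] [0.7058 0.4094 0.    ] [0.7001 0.4057 0.    ]
0.82 365 380 204 229 [19.0705 34.1218 60.375 ] ((372.3902587890625, 216.48779296875), (13.693511009216309, 26.503570556640625), 6.34019136428833)
0.57 394 423 237 270 [153.0255  91.2778 108.1081] ((408.7215270996094, 253.44171142578125), (31.96435546875, 23.26068687438965), 75.25643920898438)
car 0.73 ((342.1090393066406, 213.1096649169922), (70.2568359375, 57.124908447265625), 8.29714584350586)
stand 0.65 ((341.72833251953125, 213.26589965820312), (69.33808135986328, 56.4132194519043), 8.746161460876465) [array([ 0.4659, -0.089 ]), array([ 0.6329, -0.1238]), array([ 0.5906, -0.3258]), array([ 0.4254, -0.2865])]
29 ((210.10003662109375, 202.80003356933594), (3.5777084827423096, 9.391485214233398), 26.56505012512207)
```

View pics/st.png

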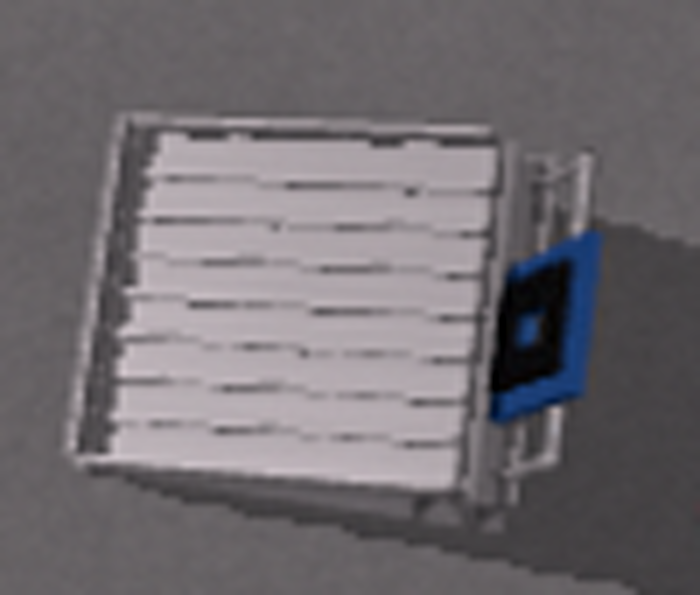

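The crop shows the stand's rim corners at crop pixels (122,115), (75,460) and (495,125), with the lid at the right, its black seal facing downhill (left). Next I bring the wrist camera over the lid.

```bash
cat >> h.py <<'E'
def delta(pos,Rm,Rc=None,Pc=None):
    "shift (cm) in tool axes and rotvec from current pose to target"
    s=arm.observe(); Rc=R.from_rotvec(s['ee_rot']).as_matrix(); Pc=s['position']
    return (Rc.T@(np.array(pos)-Pc)*100).round(2), R.from_matrix(Rc.T@Rm).as_rotvec().round(4)
def frame(yaw): return np.array([[np.cos(yaw),-np.sin(yaw),0],[np.sin(yaw),np.cos(yaw),0],[0,0,1]])
E
python3 - <<'E'
from h import *
np.set_printoptions(precision=4,suppress=True)
t=snap('top')
f=lambda u,v,z: onz(*ray(t,((295+u/7)/560,(170+v/7)/420),'t'),z)
A=f(122,115,.036);B=f(75,460,.036); C=f(495,125,.102)
print(A,B,C); d=A-B; print('ys angle',np.degrees(np.arctan2(d[1],d[0])),np.linalg.norm(d[:2])); e=A-C; print('xs',np.degrees(np.arctan2(e[1],e[0])),np.linalg.norm(e[:2]))
s=arm.observe(); Rc=R.from_rotvec(s['ee_rot']).as_matrix(); print(Rc, Rc.T@(t['T'][:3,3]*0))
w=snap('wrist'); print('cam in tool',Rc.T@(w['T'][:3,3]-s['position']),(Rc.T@w['T'][:3,:3]))
E
```

```text
[ 0.6193 -0.1262  0.036 ] [ 0.4696 -0.0975  0.036 ] [ 0.5911 -0.276   0.102 ]
ys angle -10.850536385036216 0.15245179744240786
xs 79.35149717763734 0.1525014994634791
[[ 0.9188  0.3947 -0.    ]
 [ 0.3947 -0.9188 -0.    ]
 [-0.      0.     -1.    ]] [0. 0. 0.]
cam in tool [ 0.0843 -0.0003 -0.1576] [[-0.0001 -0.9522 -0.3056]
 [ 1.      0.     -0.0005]
 [ 0.0004 -0.3056  0.9522]]
```

carry_out(
  claw=[9,9,9,9,9,9,9,9,9,9,9,9,4,4,4,4,4,4],
  delta_pos=[
    [2.95,-1.3,-0.28],
    [2.95,-1.3,-0.28],
    [2.95,-1.3,-0.28],
    [2.95,-1.3,-0.28],
    [2.95,-1.3,-0.28],
    [2.95,-1.3,-0.28],
    [2.95,-1.3,-0.28],
    [2.95,-1.3,-0.28],
    [2.95,-1.3,-0.28],
    [2.95,-1.3,-0.28],
    [2.95,-1.3,-0.28],
    [2.95,-1.3,-0.28],
    [0,0,0],
    [0,0,0],
    [0,0,0],
    [0,0,0],
    [0,0,0],
    [0,0,0],
  ],
  angular=[
    [0,0,0],
    [0,0,0],
    [0,0,0],
    [0,0,0],
    [0,0,0],
    [0,0,0],
    [0,0,0],
    [0,0,0],
    [0,0,0],
    [0,0,0],
    [0,0,0],
    [0,0,0],
    [0,0,0.12],
    [0,0,0.12],
    [0,0,0.12],
    [0,0,0.12],
    [0,0,0.12],
    [0,0,0],
  ],
  force=15,
)

```text
clock: 5.3
position: [0.5104, -0.2911, 0.2604]
ee_rot: [3.126, -0.307, 0.0]
force: [-0.7, -0.7, -0.4]
width: 0.509
gripper_force: 0.0
```

```bash
cat > m.py <<'E'
from h import *
np.set_printoptions(precision=4,suppress=True)
s=arm.observe(); print(s['clock'],s['position'],R.from_rotvec(s['ee_rot']).as_matrix().tolist(),s['joints'])
w=snap('wrist','w1.png')
rs={}
for l in ['slope_top','slot_floor','lid','lid_edge','stand']:
    print(l,[(round(q['conf'],2),(np.array(q['centre'])*[560,420]).round(1).tolist(), onz(*ray(w,q['centre'],'wrist'),{'slope_top':.092,'slot_floor':.07,'lid':.115,'lid_edge':.16,'stand':0}[l])) for q in arm.place_of(l,w)[:3]])
E
python3 m.py
```

```text
5.3 [ 0.5104 -0.2911  0.2604] [[0.9808402558249854, -0.19481373803996888, 4.906268259453798e-06], [-0.19481373326409074, -0.9808402367699636, -0.00019815334842620882], [4.341525983330574e-05, 0.00019340097252692082, -0.9999999803555892]] [ 0.4178  0.3487  0.013   1.6193 -0.0046  1.1735 -1.335 ]
slope_top [(0.79, [242.8, 192.5], array([ 0.5144, -0.2567,  0.092 ])), (0.17, [262.1, 185.1], array([ 0.5181, -0.278 ,  0.092 ]))]
slot_floor [(0.92, [259.1, 183.9], array([ 0.515 , -0.2732,  0.07  ]))]
lid [(0.73, [266.2, 201.6], array([ 0.5065, -0.2806,  0.115 ])), (0.58, [370.9, 228.1], array([ 0.4579, -0.3803,  0.115 ]))]
lid_edge [(0.6, [280.5, 217.3], array([ 0.5035, -0.2934,  0.16  ])), (0.58, [378.1, 258.7], array([ 0.4462, -0.3737,  0.16  ]))]
stand [(0.71, [208.1, 172.0], array([ 0.529 , -0.2033,  0.    ]))]
```

View pics/w1.png

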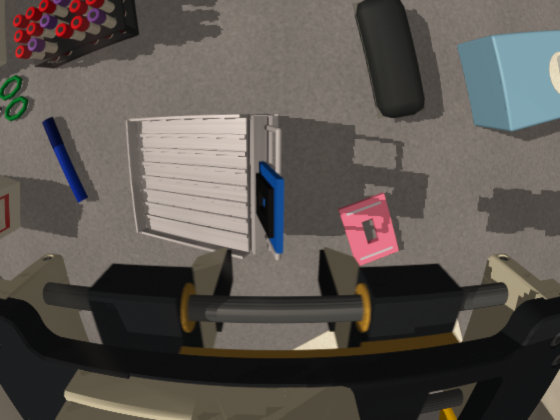

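The wrist view shows the lid's bright top edge as a strip from about (270,163) to (282,252), the slope to its left, and the pink look-alike at (370,228), to be left alone.

Run:
```python
from h import *
np.set_printoptions(precision=4,suppress=True)
w=snap('wrist'); t=snap('top')
def blue(p,x0,x1,y0,y1):
    h=cv2.cvtColor(p['frame'],cv2.COLOR_RGB2HSV); m=cv2.inRange(h,(100,120,60),(125,255,255)); k=np.zeros_like(m);k[y0:y1,x0:x1]=1; return h,m*k
for n,p,b in [('wrist',w,(245,300,150,265)),('top',t,(360,385,198,235))]:
    h,m=blue(p,*b); ys,xs=np.nonzero(m); q=cv2.approxPolyDP(cv2.convexHull(np.c_[xs,ys].astype(np.int32)),2,True)[:,0]; print(n,len(xs),q.tolist())
    v=h[...,2][m>0]; print(np.percentile(v,[5,25,50,75,95]))
    if n=='wrist':
        mm=(m>0)&(h[...,2]>150); ys,xs=np.nonzero(mm); r=cv2.minAreaRect(np.c_[xs,ys].astype(np.float32)); print(r,cv2.boxPoints(r))
c=np.array([250,150]);im=w['frame'][150:265,240:310]
cv2.imwrite('pics/lidw.png',cv2.resize(im[:,:,::-1],None,fx=5,fy=5,interpolation=cv2.INTER_CUBIC))
```

```text
wrist 1052 [[281, 252], [275, 251], [269, 239], [259, 162], [267, 164], [283, 179]]
[ 66. 116. 134. 143. 144.]
((0.0, 0.0), (0.0, 0.0), 0.0) [[0. 0.]
 [0. 0.]
 [0. 0.]
 [0. 0.]]
top 55 [[377, 211], [373, 226], [365, 229], [369, 215]]
[ 69.   85.5 105.  123.  131. ]
```

View pics/lidw.png

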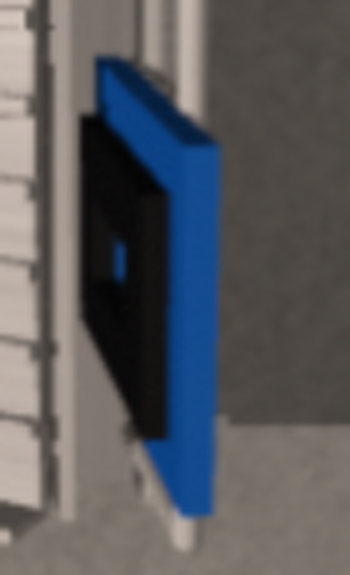

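The crop shows the top edge between x≈180 and 218, running from y≈145 to y≈515, so its middle is at wrist pixel (279.5,216).

Run:
```python
from h import *
np.set_printoptions(precision=4,suppress=True)
w=snap('wrist'); t=snap('top')
D=np.array([560,420.])
f=lambda u,v:(np.array([240+u/5,150+v/5])+0)/D
for z in (.155,.16,.165):
    a,b=onz(*ray(w,f(199,145),'wrist'),z),onz(*ray(w,f(196,515),'wrist'),z)
    print(z,a,b,(a+b)/2,np.linalg.norm(a-b),np.degrees(np.arctan2((a-b)[1],(a-b)[0])))
tm=np.array([375,218.5])/D
print(tri([ray(w,f(197.5,330),'wrist'),ray(t,tm,'t')]))
o=np.array([.526,-.207]);y=np.radians(79.2);F=frame(y)
m=(a+b)/2; print((F[:2,:2].T@(m[:2]-o)))
# target grasp: tool z = sin12 xs - cos12 zs ; tool y=-(cos12 xs+sin12 zs)
xs=F[:,0];zs=F[:,2];c,s=np.cos(np.radians(12)),np.sin(np.radians(12))
z=s*xs-c*zs; yy=-(c*xs+s*zs); x=np.cross(yy,z); Rm=np.c_[x,yy,z]
a,b=onz(*ray(w,f(199,145),'wrist'),.163),onz(*ray(w,f(196,515),'wrist'),.163)
top=(a+b)/2; print('top',top,'above 40mm',delta(top-z*.04,Rm),'final TCP',delta(top+z*.009,Rm))
```

```text
0.155 [ 0.5348 -0.299   0.155 ] [ 0.4687 -0.2858  0.155 ] [ 0.5017 -0.2924  0.155 ] 0.06737825854800449 -11.280883266600576
0.16 [ 0.5359 -0.2992  0.16  ] [ 0.4711 -0.2862  0.16  ] [ 0.5035 -0.2927  0.16  ] 0.06609700568804608 -11.280883266600604
0.165 [ 0.537  -0.2993  0.165 ] [ 0.4734 -0.2866  0.165 ] [ 0.5052 -0.293   0.165 ] 0.06481575282808767 -11.280883266600584
(array([ 0.4947, -0.2908,  0.1298]), [np.float64(0.0006596349065836081), np.float64(0.0006596349065835284)])
[-0.0883  0.0043]
top [ 0.5045 -0.2929  0.163 ] above 40mm (array([-0.54,  1.1 ,  5.82]), array([ 0.2095, -0.0006, -0.0054])) final TCP (array([-0.55,  0.08, 10.61]), array([ 0.2095, -0.0006, -0.0054]))
```

carry_out(
  claw=[4,4,4,4],
  delta_pos=[
    [0,0,1],
    [0,0,1],
    [0,0,1],
    [0,0,0],
  ],
  angular=[
    [0.105,0,0],
    [0.105,0,-0.005],
    [0,0,0],
    [0,0,0],
  ],
)

```text
clock: 6.2
position: [0.51, -0.2881, 0.2288]
ee_rot: [-2.92, 0.279, -0.026]
force: [1.1, 0.3, -0.1]
width: 0.431
gripper_force: 0.0
```

```bash
cat > g.py <<'E'
from h import *
np.set_printoptions(precision=4,suppress=True)
F=frame(np.radians(79.0)); xs=F[:,0];zs=F[:,2];c,s=np.cos(np.radians(12)),np.sin(np.radians(12))
z=s*xs-c*zs; yy=-(c*xs+s*zs); x=np.cross(yy,z); Rm=np.c_[x,yy,z]
top=np.array([.5037,-.2927,.1605])
print(delta(top-z*.02,Rm),delta(top+z*.008,Rm), arm.observe()['position'])
E
python3 g.py
```

```text
(array([-0.52,  1.98,  4.57]), array([0.0001, 0.0024, 0.001 ])) (array([-0.52,  1.98,  7.37]), array([0.0001, 0.0024, 0.001 ])) [ 0.51   -0.2881  0.2288]
```

carry_out(
  claw=[4,4,4,4,4,4,4,0,0,0,0,0,0,0],
  delta_pos=[
    [-0.25,1.0,1.5],
    [-0.25,1.0,1.5],
    [0,0,1.2],
    [0,0,1.2],
    [0,0,1],
    [0,0,1],
    [0,0,0],
    [0,0,0],
    [0,0,0],
    [0,0,0],
    [0,0,0],
    [0,0,0],
    [0,0,0],
    [0,0,0],
  ],
  angular=[
    [0,0,0],
    [0,0,0],
    [0,0,0],
    [0,0,0],
    [0,0,0],
    [0,0,0],
    [0,0,0],
    [0,0,0],
    [0,0,0],
    [0,0,0],
    [0,0,0],
    [0,0,0],
    [0,0,0],
    [0,0,0],
  ],
  force=20,
)

```text
clock: 7.6
position: [0.5054, -0.2915, 0.1543]
ee_rot: [-2.92, 0.277, -0.031]
force: [-0.3, -1.4, 2.8]
width: 0.062
gripper_force: 20.0
```

```bash
python3 - <<'E'
from h import *
w=snap('wrist','w2.png'); print(arm.observe())
E
python3 g.py
```

```text
{'clock': 7.65, 'joints': array([ 0.57810091,  0.48973171, -0.03271065,  1.69779837, -0.21077441,
        1.03758395, -1.09651049]), 'dq': array([ 0.00016725,  0.00030102, -0.00108531,  0.00035847,  0.00036073,
       -0.00146904, -0.00089255]), 'joint_efforts': array([-4.66693863e-01, -6.60835862e+01, -7.89478440e-01, -2.72262615e+01,
       -1.17091712e+00,  4.84116711e-01,  5.51511854e-03]), 'position': array([ 0.50544005, -0.29150738,  0.15428982]), 'ee_rot': array([-2.9196573 ,  0.27730212, -0.0309384 ]), 'force': array([-0.08044486, -0.81756956,  2.54842088]), 'ft_torque': array([-0.28578504,  0.20654968,  0.08886143]), 'gripper_force': 20.003233551979065, 'width': 0.061798889127241664}
(array([-0.15,  0.02, -2.64]), array([-0.0003, -0.0007,  0.0027])) (array([-0.15,  0.02,  0.16]), array([-0.0003, -0.0007,  0.0027])) [ 0.5054 -0.2915  0.1543]
```

View pics/w2.png

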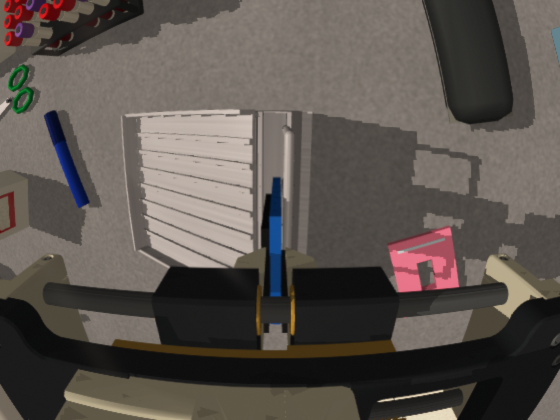

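The wrist view shows the fingers closed on the lid's upper edge between the back-rest wires; the opening is 5.7 mm. Next I lift it, shift it downhill and tilt.

carry_out(
  claw=[0,0,0,0,0,0,0,0,0,0,0,0,0,0,0,0,0,0],
  delta_pos=[
    [0,0,-1],
    [0,0,-2],
    [0,0,-2],
    [0,0,-2],
    [0,0,-1.5],
    [0,-2.45,0.5],
    [0,-2.45,0.5],
    [0,-2.45,0.5],
    [0,-2.45,0.5],
    [0,-2.45,0.5],
    [0,0,0],
    [0,0,0],
    [0,0,0],
    [0,0,0],
    [0,0,0],
    [0,0,0],
    [0,0,0],
    [0,0,0],
  ],
  angular=[
    [0,0,0],
    [0,0,0],
    [0,0,0],
    [0,0,0],
    [0,0,0],
    [0,0,0],
    [0,0,0],
    [0,0,0],
    [0,0,0],
    [0,0,0],
    [-0.14,0,0],
    [-0.14,0,0],
    [-0.14,0,0],
    [-0.14,0,0],
    [-0.14,0,0],
    [-0.14,0,0],
    [-0.14,0,0],
    [0,0,0],
  ],
)

```text
clock: 9.45
position: [0.5263, -0.1811, 0.2358]
ee_rot: [2.362, -0.213, -0.092]
force: [-0.1, 0.8, -1.9]
width: 0.061
gripper_force: 20.0
```

```bash
cat > st.py <<'E'
from h import *
np.set_printoptions(precision=4,suppress=True)
F=frame(np.radians(79.0)); o=np.array([.526,-.207,0])
s=arm.observe(); Rc=R.from_rotvec(s['ee_rot']).as_matrix(); P=F.T@(s['position']-o); Z=F.T@Rc
print('clock',s['clock'],'TCP stand',P,'tool axes in stand\n',Z,'\nbottom',P+.0855*Z[:,2],'J',s['joints'],'w',s['width']*91.8,'f',s['force'])
E
python3 st.py
```

```text
clock 9.45 TCP stand [0.0254 0.0046 0.2358] tool axes in stand
 [[ 0.0107 -0.7165 -0.6975]
 [-0.9999 -0.0105 -0.0046]
 [-0.004   0.6975 -0.7165]] 
bottom [-0.0342  0.0043  0.1745] J [-0.2707  0.4552  0.0724  1.8076  0.7007  1.303  -2.2926] w 5.643250021225651 f [-0.1244  0.8178 -1.9361]
```

carry_out(
  claw=[0,0,0],
  delta_pos=[
    [0,0,0],
    [0,0,0],
    [0,0,0],
  ],
  angular=[
    [-0.14,0,0],
    [-0.14,0,0],
    [0,0,0],
  ],
)

```text
clock: 9.75
position: [0.5252, -0.1841, 0.2354]
ee_rot: [2.085, -0.192, -0.119]
force: [-0.2, 1.0, -2.0]
width: 0.061
gripper_force: 20.0
```

```bash
python3 st.py
```

```text
clock 9.75 TCP stand [0.0223 0.0051 0.2354] tool axes in stand
 [[ 0.0049 -0.4978 -0.8673]
 [-1.     -0.0073 -0.0015]
 [-0.0056  0.8673 -0.4978]] 
bottom [-0.0518  0.005   0.1929] J [-0.3917  0.59    0.1191  1.8209  0.8338  1.4336 -2.4641] w 5.581091003869815 f [-0.2318  1.0046 -2.0007]
```

carry_out(
  claw=[0,0,0,0,0,0,0,0],
  delta_pos=[
    [0,-1.54,0.69],
    [0,-1.54,0.69],
    [0,-1.54,0.69],
    [0,-1.54,0.69],
    [0,-1.54,0.69],
    [0,-1.54,0.69],
    [0,0,0],
    [0,0,0],
  ],
  angular=[
    [0,0,0],
    [0,0,0],
    [0,0,0],
    [0,0,0],
    [0,0,0],
    [0,0,0],
    [0,0,0],
    [0,0,0],
  ],
)

```text
clock: 10.55
position: [0.5274, -0.176, 0.1373]
ee_rot: [2.083, -0.198, -0.115]
force: [0.4, -0.3, -0.3]
width: 0.063
gripper_force: 20.0
```

```bash
python3 st.py
```

```text
clock 10.55 TCP stand [0.0307 0.0045 0.1373] tool axes in stand
 [[ 0.0028 -0.4968 -0.8679]
 [-1.     -0.0015 -0.0024]
 [-0.0001  0.8679 -0.4968]] 
bottom [-0.0435  0.0043  0.0948] J [-0.3956  0.7412  0.1086  1.8526  0.8405  1.3181 -2.6129] w 5.804687655962725 f [ 0.4389 -0.3452 -0.3223]
```

carry_out(
  claw=[1.8,1.8,1.8,1.8,1.8,1.8,1.8,1.8,1.8,1.8],
  delta_pos=[
    [0,0,0],
    [0,0,0],
    [0,0,-1.5],
    [0,0,-3],
    [0,0,-3],
    [0,0,-1.5],
    [0,0,0],
    [0,0,0],
    [0,0,0],
    [0,0,0],
  ],
  angular=[
    [0,0,0],
    [0,0,0],
    [0,0,0],
    [0,0,0],
    [0,0,0],
    [0,0,0],
    [0,0,0],
    [0,0,0],
    [0,0,0],
    [0,0,0],
  ],
)

```text
clock: 11.55
position: [0.5414, -0.1007, 0.1821]
ee_rot: [2.083, -0.2, -0.116]
force: [0.6, -0.5, -0.7]
width: 0.193
gripper_force: 0.0
```

```bash
python3 st.py
python3 - <<'E'
from h import *
np.set_printoptions(precision=4,suppress=True)
s=snap('scene'); t=snap('top')
a=s['frame'][215:325,140:300]; b=t['frame'][165:255,295:395]
cv2.imwrite('pics/rel.png',np.hstack([cv2.resize(a,(400,400)),cv2.resize(b,(400,400))])[:,:,::-1])
print(arm.place_of('lid',s)[:2],arm.place_of('lid',t)[:2])
E
```

```text
clock 11.55 TCP stand [0.1073 0.0051 0.1821] tool axes in stand
 [[ 0.0009 -0.4964 -0.8681]
 [-1.     -0.0004 -0.0008]
 [ 0.      0.8681 -0.4964]] 
bottom [0.0331 0.0051 0.1397] J [-0.4803  0.7115  0.082   1.7423  0.7581  1.4748 -2.5618] w 17.694477447072746 f [ 0.6328 -0.5369 -0.6599]
[{'centre': [0.4268, 0.6017], 'conf': 0.68}] [{'centre': [0.5752, 0.5117], 'conf': 0.81}, {'centre': [0.7329, 0.5998], 'conf': 0.69}]
```

View pics/rel.png

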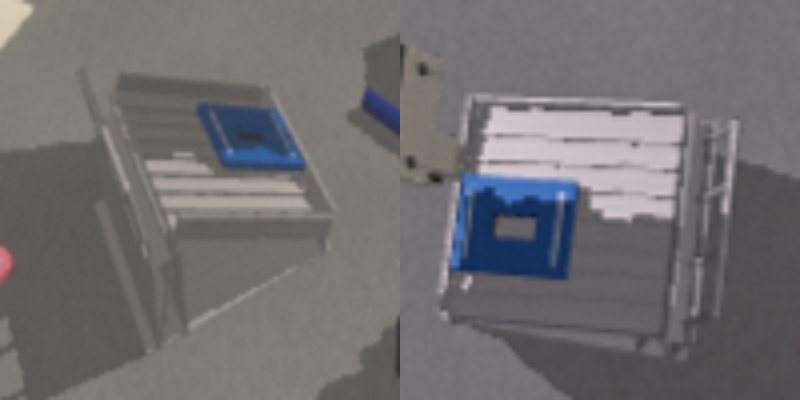

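The lid lies flat on the slope against the lip, plain face up (top crop, centre about (515,228)). Next I reorient the gripper square to the slope, with the fingers across the lid's 66 mm width.

carry_out(
  claw=[9,9,9,9,9,9,9,9,9,9,9,9,9,9,9,9,9,9,9,9],
  delta_pos=[
    [0,1.75,-1],
    [0,1.75,-1],
    [0,1.75,-1],
    [0,0,0],
    [0,0,0],
    [0,0,0],
    [0,0,0],
    [0,0,0],
    [0,0,0],
    [0,0,0],
    [0,0,0],
    [0,0,0],
    [0,0,0],
    [0,0,0],
    [0,0,0],
    [0,0,0],
    [0,0,0],
    [0,0,0],
    [0,0,0],
    [0,0,0],
  ],
  angular=[
    [0,0,0],
    [0,0,0],
    [0,0,0],
    [0.122,0,0],
    [0.122,0,0],
    [0.122,0,0],
    [0.122,0,0],
    [0.122,0,0],
    [0,0,-0.14],
    [0,0,-0.14],
    [0,0,-0.14],
    [0,0,-0.14],
    [0,0,-0.14],
    [0,0,-0.14],
    [0,0,-0.14],
    [0,0,-0.14],
    [0,0,-0.14],
    [0,0,-0.14],
    [0,0,-0.17],
    [0,0,0],
  ],
)

```text
clock: 13.75
position: [0.5421, -0.0998, 0.2446]
ee_rot: [2.188, 1.774, -0.48]
force: [-0.4, 0.6, -0.3]
width: 0.98
gripper_force: 0.0
```

```bash
python3 st.py
cat > lid.py <<'E'
from h import *
import sys
np.set_printoptions(precision=4,suppress=True)
F=frame(np.radians(79.0)); o=np.array([.526,-.207,0])
sl=np.radians(25); n=F@np.array([np.sin(sl),0,np.cos(sl)]); dn=F@np.array([np.cos(sl),0,-np.sin(sl)])
top=F@np.array([-.055,0,.092])+o
def onplane(o_,d,h): return o_+d*(((top+n*h-o_)@n)/(d@n))
def stand(X): return F.T@(X-o)
def fit(p,name,save=None):
    h=cv2.cvtColor(p['frame'],cv2.COLOR_RGB2HSV); q=[a for a in arm.trace('lid',p)]
    best=None
    for a in q:
        m=a['region']; c=p['frame'][m].mean(0)
        if c[2]>c[0]+20: best=a;break
    m=cv2.inRange(h,(100,100,40),(128,255,255)); k=cv2.dilate(best['region'].astype(np.uint8),np.ones((7,7))); m=m*k
    m=cv2.morphologyEx(m,cv2.MORPH_OPEN,np.ones((3,3)))
    cs,_=cv2.findContours(m,cv2.RETR_EXTERNAL,cv2.CHAIN_APPROX_NONE); c=max(cs,key=cv2.contourArea)[:,0]
    pts=np.array([onplane(*ray(p,(u+np.array([0,0.]))/[560,420],name),.011) for u in c])
    L=np.c_[(pts-top)@dn,(pts-top)@F[:,1]]*1000
    r=cv2.minAreaRect(L.astype(np.float32)); C=top+dn*r[0][0]/1000+F[:,1]*r[0][1]/1000+n*.011
    print(name,best['conf'],'slope-frame rect mm (downhill,y)',r,'centre plain face',C,'stand',stand(C)); return C,r
E
python3 - <<'E'
from lid import *
w=snap('wrist','w3.png'); t=snap('top')
for p,nm in ((w,'wrist'),(t,'top')):
    try: fit(p,nm)
    except Exception as e: print(nm,e)
E
```

```text
clock 13.75 TCP stand [0.1083 0.0046 0.2446] tool axes in stand
 [[ 0.9045 -0.0139 -0.4262]
 [-0.017  -0.9998 -0.0036]
 [-0.426   0.0105 -0.9046]] 
bottom [0.0718 0.0043 0.1673] J [ 0.0193  0.3871 -0.2847  1.7064  0.5224  1.3044 -0.6663] w 89.98525797498114 f [-0.3533  0.6439 -0.3139]
wrist 0.84 slope-frame rect mm (downhill,y) ((119.03541564941406, 8.466602325439453), (65.96040344238281, 91.61289978027344), 89.12100982666016) centre plain face [ 0.5287 -0.1489  0.0517] stand [0.0575 0.0085 0.0517]
top 0.7 slope-frame rect mm (downhill,y) ((114.74748992919922, 11.750284194946289), (66.42369079589844, 90.63955688476562), 88.83699035644531) centre plain face [ 0.5247 -0.1521  0.0535] stand [0.0536 0.0118 0.0535]
```

View pics/w3.png

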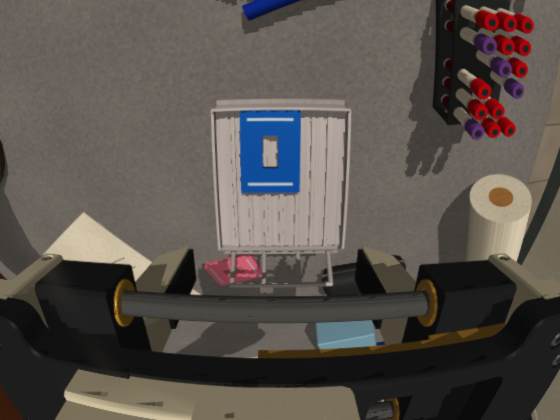

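The wrist view shows the lid at about (270,151), square in the stand, its lower edge just short of the lip at row 108; the fit gives 66.0 x 91.6 mm, so the pose is good.

```bash
cat >> lid.py <<'E'
def target(r,h):
    a=np.radians(r[2]); ly=dn*np.cos(a)+F[:,1]*np.sin(a)
    if r[1][0]>r[1][1]: ly=-dn*np.sin(a)+F[:,1]*np.cos(a)
    lx=np.cross(ly,n); C=top+dn*r[0][0]/1000+F[:,1]*r[0][1]/1000
    return C+n*h, np.c_[lx,-ly,-n]
E
python3 - <<'E'
from lid import *
w=snap('wrist'); C,r=fit(w,'wrist')
P,Rm=target(r,.06); print(delta(P,Rm)); P,Rm=target(r,.005); print(delta(P,Rm))
E
```

```text
wrist 0.56 slope-frame rect mm (downhill,y) ((118.83899688720703, 8.570455551147461), (65.9539566040039, 91.49629211425781), 88.75025939941406) centre plain face [ 0.5285 -0.1491  0.0517] stand [0.0574 0.0086 0.0517]
(array([ 3.48, -0.49, 14.6 ]), array([0.0023, 0.0038, 0.0009]))
(array([ 3.5, -0.5, 20.1]), array([0.0023, 0.0038, 0.0009]))
```

carry_out(
  claw=[7.9,7.9,7.9,7.9,7.9,7.9,7.9,7.9],
  delta_pos=[
    [0.7,-0.1,2.5],
    [0.7,-0.1,2.5],
    [0.7,-0.1,2.5],
    [0.7,-0.1,2.5],
    [0.7,-0.1,2.5],
    [0,0,2.1],
    [0,0,0],
    [0,0,0],
  ],
  angular=[
    [0,0,0],
    [0,0,0],
    [0,0,0],
    [0,0,0],
    [0,0,0],
    [0,0,0],
    [0,0,0],
    [0,0,0],
  ],
)

```text
clock: 14.85
position: [0.5324, -0.1284, 0.0961]
ee_rot: [2.191, 1.771, -0.481]
force: [0.3, -1.0, 0.2]
width: 0.861
gripper_force: 0.0
```

Run:
```python
from lid import *
w=snap('wrist','w4.png'); t=snap('top'); C,r=fit(w,'wrist')
P,Rm=target(r,.005); print(delta(P,Rm)); print(arm.observe()['width']*91.8)
```

```text
wrist 0.82 slope-frame rect mm (downhill,y) ((118.57781219482422, 8.097179412841797), (66.26404571533203, 91.68949127197266), 89.24433898925781) centre plain face [ 0.5289 -0.1494  0.0519] stand [0.0571 0.0081 0.0519]
(array([-0.07, -0.03,  5.61]), array([ 0.004 ,  0.0028, -0.0062]))
79.2520839896589
```

carry_out(
  claw=[7.9,7.9,7.9,7.9,7.9,7.9,6,6,6,6,6,6],
  delta_pos=[
    [-0.07,-0.03,1.5],
    [0,0,1.5],
    [0,0,1.2],
    [0,0,0.8],
    [0,0,0.5],
    [0,0,0],
    [0,0,0],
    [0,0,0],
    [0,0,0],
    [0,0,0],
    [0,0,0],
    [0,0,0],
  ],
  angular=[
    [0,0,0],
    [0,0,0],
    [0,0,0],
    [0,0,0],
    [0,0,0],
    [0,0,0],
    [0,0,0],
    [0,0,0],
    [0,0,0],
    [0,0,0],
    [0,0,0],
    [0,0,0],
  ],
  force=25,
)

```text
clock: 16.2
position: [0.5279, -0.1518, 0.0466]
ee_rot: [2.19, 1.772, -0.48]
force: [-0.8, 1.5, 3.3]
width: 0.719
gripper_force: 25.0
```

```bash
python3 st.py
python3 - <<'E'
from lid import *
w=snap('wrist'); C,r=fit(w,'wrist'); P,Rm=target(r,.005); print(delta(P,Rm))
E
```

```text
clock 16.2 TCP stand [0.0545 0.0087 0.0466] tool axes in stand
 [[ 0.9047 -0.0158 -0.4257]
 [-0.0187 -0.9998 -0.0027]
 [-0.4255  0.0104 -0.9049]] 
bottom [ 0.0181  0.0085 -0.0308] J [ 0.0494  0.6054 -0.2103  1.9319  0.7075  0.9023 -0.8717] w 66.00221556111498 f [-0.8128  1.5304  3.2956]
wrist 0.88 slope-frame rect mm (downhill,y) ((133.39849853515625, 7.84681510925293), (66.76361083984375, 61.66625213623047), 89.41181945800781) centre plain face [ 0.5318 -0.1363  0.0456] stand [0.0705 0.0078 0.0456]
(array([1.49, 0.06, 0.01]), array([-0.0004,  0.0048, -1.5792]))
```

carry_out(
  claw=[6,6,6,6,6,6,6,6,6,6,6],
  delta_pos=[
    [0,0,-1],
    [0,0,-2],
    [0,0,-2.5],
    [0,0,-2.5],
    [0,0,-2.5],
    [0,0,-2],
    [0,0,-1.5],
    [0,0,-1.5],
    [0,0,-1.5],
    [0,0,0],
    [0,0,0],
  ],
  angular=[
    [0,0,0],
    [0,0,0],
    [0,0,0],
    [0,0,0],
    [0,0,0],
    [0,0.11,0],
    [0,0.11,0],
    [0,0.11,0],
    [0,0.11,0],
    [0,0,0],
    [0,0,0],
  ],
)

```text
clock: 17.4
position: [0.5384, -0.0909, 0.2029]
ee_rot: [2.436, 1.971, 0.006]
force: [0.1, 0.4, -0.8]
width: 0.714
gripper_force: 25.0
```

Run:
```python
from h import *
np.set_printoptions(precision=4,suppress=True)
s=arm.observe(); print(s['clock'],s['position'],R.from_rotvec(s['ee_rot']).as_matrix(),s['width']*91.8)
w=snap('wrist','w5.png'); t=snap('top'); sc=snap('scene')
for l,z in (('carrier_seat',.1),('latch_grip',.116)):
    rs=[]
    for p,n in ((w,'wrist'),(t,'top'),(sc,'scene')):
        for q in arm.place_of(l,p)[:2]:
            r=ray(p,q['centre'],n); print(l,n,round(q['conf'],2),(np.array(q['centre'])*[560,420]).round(1),onz(*r,z))
a=t['frame'][175:235,185:245]; cv2.imwrite('pics/car2.png',cv2.resize(a[:,:,::-1],(600,600),interpolation=cv2.INTER_CUBIC))
```

```text
17.4 [ 0.5384 -0.0909  0.2029] [[ 0.2087  0.9779  0.0084]
 [ 0.978  -0.2087 -0.0041]
 [-0.0022  0.0091 -1.    ]] 65.5366030687787
carrier_seat top 0.92 [213.1 202.3] [0.5701 0.1666 0.1   ]
carrier_seat top 0.43 [210.3 201.9] [0.5717 0.1746 0.1   ]
carrier_seat scene 0.69 [339.3 195.9] [0.5622 0.1653 0.1   ]
latch_grip top 0.56 [211.1 200.9] [0.5709 0.1698 0.116 ]
latch_grip top 0.44 [335.6 220.6] [ 0.4968 -0.181   0.116 ]
latch_grip scene 0.47 [343.7 192.3] [0.5735 0.1681 0.116 ]
latch_grip scene 0.47 [261.9 193.2] [ 0.4354 -0.0045  0.116 ]
```

View pics/w5.png

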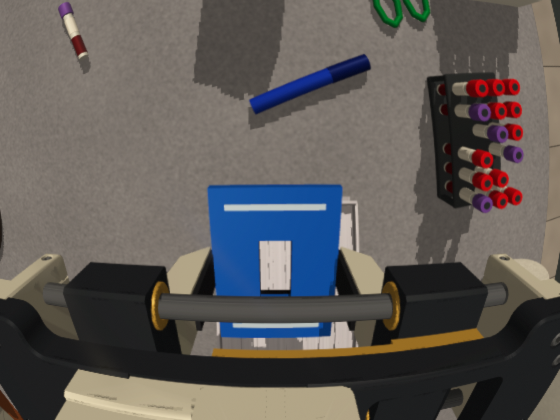

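The lid is held square in the fingers, slot at about (275,265), seal side down. Now I move towards the carrier to measure it.

carry_out(
  claw=[6,6,6,6,6,6,6],
  delta_pos=[
    [2,0,-1.2],
    [2.5,0.1,-1.2],
    [2.5,0.1,-1.2],
    [2.5,0.1,-1.2],
    [2.5,0.1,-1.2],
    [0,0,0],
    [0,0,0],
  ],
  angular=[
    [0,0,0],
    [0,0,0],
    [0,0,0],
    [0,0,0],
    [0,0,0],
    [0,0,0],
    [0,0,0],
  ],
)

```text
clock: 18.55
position: [0.5672, 0.0271, 0.2631]
ee_rot: [2.433, 1.976, 0.01]
force: [-0.4, -1.6, -1.1]
width: 0.713
gripper_force: 25.0
```

```bash
cat > car.py <<'E'
from h import *
np.set_printoptions(precision=4,suppress=True)
s=arm.observe(); Rc=R.from_rotvec(s['ee_rot']).as_matrix(); print(s['clock'],s['position'],'yaw',np.degrees(np.arctan2(Rc[1,0],Rc[0,0])),'J',s['joints'])
w=snap('wrist','w6.png')
for l,z in (('carrier_seat',.1),('latch_grip',.116)):
    for q in arm.place_of(l,w)[:2]: print(l,round(q['conf'],2),(np.array(q['centre'])*[560,420]).round(1),onz(*ray(w,q['centre'],'wrist'),z))
q=arm.trace('latch_grip',w)
if q:
    ys,xs=np.nonzero(q[0]['region']); print('trace',q[0]['conf'],xs.min(),xs.max(),ys.min(),ys.max())
    x0,y0=max(int(xs.mean())-50,0),max(int(ys.mean())-50,0); c=w['frame'][y0:y0+100,x0:x0+100]; print('crop',x0,y0,c.shape)
    cv2.imwrite('pics/w6c.png',cv2.resize(c[:,:,::-1],None,fx=6,fy=6,interpolation=cv2.INTER_CUBIC))
h=cv2.cvtColor(w['frame'],cv2.COLOR_RGB2HSV); m=cv2.inRange(h,(18,130,90),(35,255,255)); m[200:]=0
ys,xs=np.nonzero(m); pts=np.array([onz(*ray(w,(u+np.zeros(2))/[560,420],'wrist'),.124)[:2]*1000 for u in np.c_[xs,ys].astype(float)])
print(len(xs),cv2.minAreaRect(pts.astype(np.float32)))
E
python3 car.py
```

```text
18.55 [0.5672 0.0271 0.2631] yaw 78.16215095546852 J [ 0.1874  0.3486 -0.4463  1.6424  0.165   1.1783 -0.5042]
carrier_seat 0.91 [240.6  49.1] [0.5662 0.1737 0.1   ]
latch_grip 0.68 [241.5  46.9] [0.5684 0.1724 0.116 ]
trace 0.64 226 255 38 58
crop 190 0 (100, 100, 3)
322 ((567.6641235351562, 171.38925170898438), (11.522128105163574, 28.798664093017578), 56.86383056640625)
```

View pics/w6c.png

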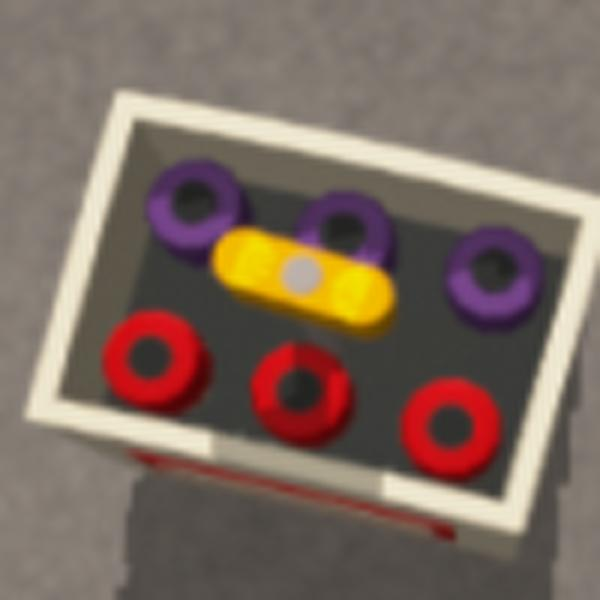

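The crop shows the carrier rim with outer corners at crop (117,90), (603,197), (520,533) and (27,418), and the yellow bar centred at (304,275), nearly along the long side.

Run:
```python
from h import *
np.set_printoptions(precision=4,suppress=True)
w=snap('wrist'); f=lambda u,v,z: onz(*ray(w,(np.array([190+(u+.5)/6-.5,(v+.5)/6-.5]))/[560,420],'wrist'),z)
a,b,c,d=[f(*k,.1) for k in ((117,90),(603,197),(520,533),(27,418))]
ang=lambda v: np.degrees(np.arctan2(v[1],v[0]))
print(a,b,c,d,'ctr',(a+b+c+d)/4,'lens',[np.linalg.norm(v) for v in (b-a,c-b,d-c,a-d)],'yaws',[ang(v) for v in (a-b,d-c,a-d,b-c)])
print('bar',f(304,275,.124),'ends',ang(f(232,255,.124)-f(375,298,.124)))
```

```text
[0.5434 0.2154 0.1   ] [0.6163 0.1782 0.1   ] [0.5914 0.1256 0.1   ] [0.5174 0.1636 0.1   ] ctr [0.5671 0.1707 0.1   ] lens [np.float64(0.08179549138142955), np.float64(0.058157160386111836), np.float64(0.08329906743049122), np.float64(0.0579164843722332)] yaws [np.float64(152.9598193096488), np.float64(152.8127884080936), np.float64(63.2462244453035), np.float64(64.7263538537302)]
bar [0.5679 0.1704 0.124 ] ends 148.58547624540282
```

carry_out(
  claw=[6,6,6,6,6,6,6,6,6,6,6,6,6,6,6,6,6],
  delta_pos=[
    [0,0,0],
    [0,0,0],
    [0,0,0],
    [0,0,0],
    [0,0,0],
    [0,0,0],
    [0,0,0],
    [0,0,0],
    [0,0,0],
    [0,0,0],
    [-0.9,2.57,0.5],
    [-0.9,2.57,0.5],
    [-0.9,2.57,0.5],
    [-0.9,2.57,0.5],
    [-0.9,2.57,0.5],
    [0,0,0],
    [0,0,0],
  ],
  angular=[
    [0,0,-0.131],
    [0,0,-0.131],
    [0,0,-0.131],
    [0,0,-0.131],
    [0,0,-0.131],
    [0,0,-0.131],
    [0,0,-0.131],
    [0,0,-0.131],
    [0,0,-0.131],
    [0,0,-0.131],
    [0,0,0],
    [0,0,0],
    [0,0,0],
    [0,0,0],
    [0,0,0],
    [0,0,0],
    [0,0,0],
  ],
)

```text
clock: 20.5
position: [0.6654, 0.1205, 0.2381]
ee_rot: [0.728, 3.048, -0.0]
force: [-0.5, -0.1, -1.5]
width: 0.713
gripper_force: 25.0
```

```bash
python3 car.py
python3 - <<'E'
from h import *
np.set_printoptions(precision=4,suppress=True)
s=arm.observe();print(R.from_rotvec(s['ee_rot']).as_matrix())
w=snap('wrist'); q=arm.trace('carrier_seat',w)[0]
# bright rim -> world at z=.1
h=cv2.cvtColor(w['frame'],cv2.COLOR_RGB2HSV); k=cv2.dilate(q['region'].astype(np.uint8),np.ones((5,5)))
m=((h[...,2]>170)&(h[...,1]<70)).astype(np.uint8)*k; m=cv2.morphologyEx(m,cv2.MORPH_OPEN,np.ones((2,2)))
ys,xs=np.nonzero(m); pts=np.array([onz(*ray(w,u/[560,420],'wrist'),.1)[:2]*1000 for u in np.c_[xs,ys].astype(float)])
print(len(xs),cv2.minAreaRect(pts.astype(np.float32)))
x,y=pts.T
E
```

```text
20.5 [0.6654 0.1205 0.2381] yaw 153.1363435178584 J [ 0.1379  0.5968 -0.67    1.383   0.3783  1.283   0.5499]
carrier_seat 0.98 [276.3  78.1] [0.5695 0.1717 0.1   ]
latch_grip 0.77 [277.8  74.8] [0.5687 0.1735 0.116 ]
trace 0.83 271 283 57 90
crop 226 23 (100, 100, 3)
350 ((567.8676147460938, 172.67617797851562), (9.933709144592285, 28.08726692199707), 59.84354019165039)
[[-0.8914  0.4532  0.0098]
 [ 0.4532  0.8914 -0.0027]
 [-0.01    0.0021 -0.9999]]
1548 ((568.747802734375, 173.31797790527344), (58.875953674316406, 84.17447662353516), 63.30936813354492)
```

View pics/w6c.png

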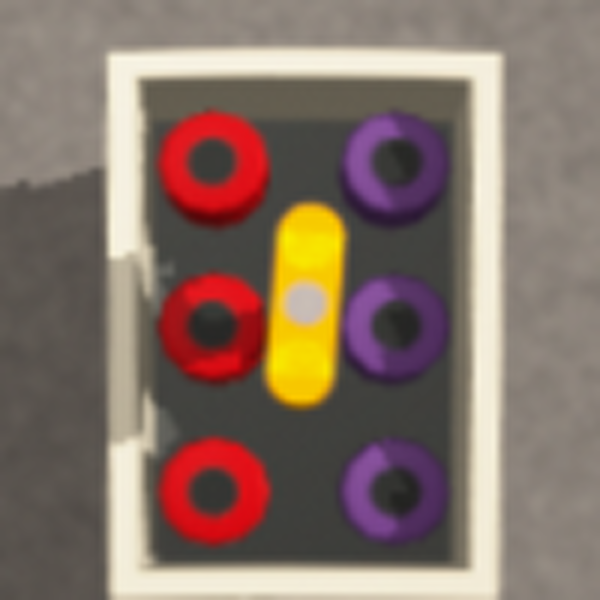

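The view now looks straight down on the carrier: rim centre near crop (305,325), yellow bar slightly clockwise of the long side. I'll check the held lid in the same image so that camera bias cancels.

Run:
```python
from h import *
np.set_printoptions(precision=4,suppress=True)
s=arm.observe(); Rc=R.from_rotvec(s['ee_rot']).as_matrix(); P=s['position']
w=snap('wrist')
h=cv2.cvtColor(w['frame'],cv2.COLOR_RGB2HSV); m=cv2.inRange(h,(100,120,40),(128,255,255)); m[:150]=0; m[300:]=0; m[:,:180]=0; m[:,370:]=0
n,lab,st,_=cv2.connectedComponentsWithStats(m); i=1+st[1:,4].argmax(); ys,xs=np.nonzero(lab==i)
T=[]
for u in np.c_[xs,ys].astype(float):
    o,d=ray(w,u/[560,420],'wrist'); o=Rc.T@(o-P); d=Rc.T@d; T.append((o+d*((-.006-o[2])/d[2]))[:2]*1000)
T=np.array(T); print('tool frame mm: x max',np.percentile(T[:,0],99.8),'ymin/max',[ (lo,T[(T[:,0]>lo)&(T[:,0]<lo+3),1].min(),T[(T[:,0]>lo)&(T[:,0]<lo+3),1].max()) for lo in (25,30,35,40)])
for k in (-25,-15,15,25):
    q=T[abs(T[:,1]-k)<3]; print(k,q[:,0].max())
for c in ((.5687,.1733,.1),(.5679,.1727,.124)): print('target in tool',(Rc.T@(np.array(c)-P)*1000))
```

```text
tool frame mm: x max 50.766414932884906 ymin/max [(25, np.float64(-31.66575313303156), np.float64(33.39694738437017)), (30, np.float64(-36.83760870383742), np.float64(33.59813612885927)), (35, np.float64(-40.59662288771336), np.float64(33.687131390388)), (40, np.float64(-44.40206813443248), np.float64(33.50662395752953))]
-25 46.03001061244491
-15 45.950778179290566
15 45.93685570918425
25 46.48839562497305
target in tool [111.9136   3.5191 138.2561]
target in tool [112.1127   2.6795 114.2508]
```

carry_out(
  claw=[6,6,6,6,6],
  delta_pos=[
    [1,0.1,2],
    [1,0.1,2],
    [1,0,2],
    [0,0,0],
    [0,0,0],
  ],
  angular=[
    [0,0.01,0],
    [0,0,0],
    [0,0,0],
    [0,0,0],
    [0,0,0],
  ],
)

```text
clock: 21.35
position: [0.6403, 0.1358, 0.1794]
ee_rot: [0.73, 3.055, 0.004]
force: [1.3, 0.4, -0.6]
width: 0.711
gripper_force: 25.0
```

```bash
cat > fin.py <<'E'
from h import *
np.set_printoptions(precision=4,suppress=True)
s=arm.observe(); Rc=R.from_rotvec(s['ee_rot']).as_matrix(); P=s['position']; print(P,Rc[:,2])
w=snap('wrist'); q=arm.trace('carrier_seat',w)[0]
h=cv2.cvtColor(w['frame'],cv2.COLOR_RGB2HSV); k=cv2.dilate(q['region'].astype(np.uint8),np.ones((5,5)))
def rect(m,z):
    m=cv2.morphologyEx(m,cv2.MORPH_OPEN,np.ones((2,2))); ys,xs=np.nonzero(m)
    pts=np.array([onz(*ray(w,u/[560,420],'wrist'),z) for u in np.c_[xs,ys].astype(float)]); r=cv2.minAreaRect((pts[:,:2]*1000).astype(np.float32))
    print(r,'in tool mm',Rc.T@(np.array([*r[0],z*1000])-P*1000), xs.min(),xs.max(),ys.min(),ys.max())
rect(((h[...,2]>170)&(h[...,1]<70)).astype(np.uint8)*k,.1)
rect((cv2.inRange(h,(18,130,90),(35,255,255))>0).astype(np.uint8)*k,.124)
print(arm.place_of('carrier_seat',w)[0])
E
python3 fin.py
```

```text
[0.6403 0.1358 0.1794] [ 0.0009  0.0023 -1.    ]
((568.794921875, 173.38333129882812), (58.55862808227539, 84.7718505859375), 63.12852096557617) in tool mm [80.6989  0.9963 79.4591] 234 315 53 168
((568.8742065429688, 173.16873168945312), (9.99073600769043, 27.9503173828125), 58.2760124206543) in tool mm [80.538   0.8995 55.4587] 266 283 90 132
{'centre': [0.4863, 0.2695], 'conf': 0.78}
```

carry_out(
  claw=[6,6,6,6,6,6,6,6,6,6],
  delta_pos=[
    [2,0,0],
    [2,0.04,0],
    [2,0,0],
    [2.06,0,0],
    [0,0,0],
    [0,0,2],
    [0,0,2],
    [0,0,2],
    [0,0,1],
    [0,0,0],
  ],
  angular=[
    [0,0,0],
    [0,0,0],
    [0,0,0],
    [0,0,0],
    [0,0,0],
    [0,0,0],
    [0,0,0],
    [0,0,0],
    [0,0,0],
    [0,0,0],
  ],
)

```text
clock: 22.5
position: [0.5684, 0.1725, 0.108]
ee_rot: [-0.731, -3.054, -0.003]
force: [-0.8, -0.4, -2.0]
width: 0.712
gripper_force: 25.0
```

Run:
```python
from h import *
np.set_printoptions(precision=4,suppress=True)
s=arm.observe(); Rc=R.from_rotvec(s['ee_rot']).as_matrix(); print(s['position'],s['force'],Rc[:,2],np.degrees(np.arctan2(Rc[1,0],Rc[0,0])), delta([.5688-.0003,.1734-.0006,.1],Rc))
```

```text
[0.5684 0.1725 0.108 ] [-0.7994 -0.3785 -1.9718] [-0.0008  0.0019 -1.    ] 153.09612880582432 (array([-0.  ,  0.03,  0.8 ]), array([0., 0., 0.]))
```

Position is good to within 0.3 mm. I descend gently.

carry_out(
  claw=[6,6,6,6,6,6,6],
  delta_pos=[
    [0,0,0.2],
    [0,0,0.2],
    [0,0,0.1],
    [0,0,0.1],
    [0,0,0.1],
    [0,0,0.1],
    [0,0,0],
  ],
  angular=[
    [0,0,0],
    [0,0,0],
    [0,0,0],
    [0,0,0],
    [0,0,0],
    [0,0,0],
    [0,0,0],
  ],
)

```text
clock: 23.2
position: [0.5682, 0.1731, 0.1008]
ee_rot: [-0.73, -3.055, -0.004]
force: [0.6, 0.2, -0.8]
width: 0.712
gripper_force: 25.0
```

carry_out(
  claw=[6,6,6,6],
  delta_pos=[
    [0,0,0.1],
    [0,0,0.1],
    [0,0,0],
    [0,0,0],
  ],
  angular=[
    [0,0,0],
    [0,0,0],
    [0,0,0],
    [0,0,0],
  ],
)

```text
clock: 23.6
position: [0.5684, 0.1733, 0.0999]
ee_rot: [0.73, 3.055, 0.004]
force: [-3.7, -2.8, 10.8]
width: 0.715
gripper_force: 25.0
```

carry_out(
  claw=[6,8,8,8,8,8,8,8,8,8,8,8],
  delta_pos=[
    [0,0,-0.1],
    [0,0,0],
    [0,0,0],
    [0,0,0],
    [0,0,0],
    [0,0,-2],
    [0,0,-2],
    [0,0,-2],
    [0,0,-2],
    [-2,0,0],
    [-2,0,0],
    [0,0,0],
  ],
  angular=[
    [0,0,0],
    [0,0,0],
    [0,0,0],
    [0,0,0],
    [0,0,0],
    [0,0,0],
    [0,0,0],
    [0,0,0],
    [0,0,0],
    [0,0,0],
    [0,0,0],
    [0,0,0],
  ],
)

```text
clock: 24.8
position: [0.6062, 0.1526, 0.1796]
ee_rot: [0.735, 3.053, 0.003]
force: [0.8, 0.7, 0.2]
width: 0.873
gripper_force: 0.0
```

Run:
```python
from h import *
np.set_printoptions(precision=4,suppress=True)
s=arm.observe(); Rc=R.from_rotvec(s['ee_rot']).as_matrix(); P=s['position']; print(P,s['joints'])
w=snap('wrist'); h=cv2.cvtColor(w['frame'],cv2.COLOR_RGB2HSV)
def rect(m,z):
    n,lab,st,_=cv2.connectedComponentsWithStats(m); i=1+st[1:,4].argmax(); ys,xs=np.nonzero(lab==i)
    pts=np.array([onz(*ray(w,u/[560,420],'wrist'),z) for u in np.c_[xs,ys].astype(float)]); r=cv2.minAreaRect((pts[:,:2]*1000).astype(np.float32))
    print(r,'in tool mm',Rc.T@(np.array([*r[0],z*1000])-P*1000), xs.min(),xs.max(),ys.min(),ys.max())
b=cv2.inRange(h,(100,100,40),(128,255,255)); b[300:]=0; rect(b,.106)
y=cv2.inRange(h,(18,130,90),(35,255,255)); y[230:]=0; y[:,:200]=0; y[:,350:]=0; rect(y,.124)
cv2.imwrite('pics/w7.png',w['frame'][:,:,::-1])
```

```text
[0.6062 0.1526 0.1796] [ 0.1136  0.5686 -0.6811  1.5916  0.3858  1.1176  0.4376]
((569.2006225585938, 174.005126953125), (66.20314025878906, 91.60733795166016), 63.43644714355469) in tool mm [42.6858  2.0596 73.5289] 229 322 100 223
((566.3657836914062, 173.5177459716797), (9.99869155883789, 29.305177688598633), 60.206790924072266) in tool mm [44.9764  0.3762 55.5235] 266 282 143 186
```

View pics/w7.png

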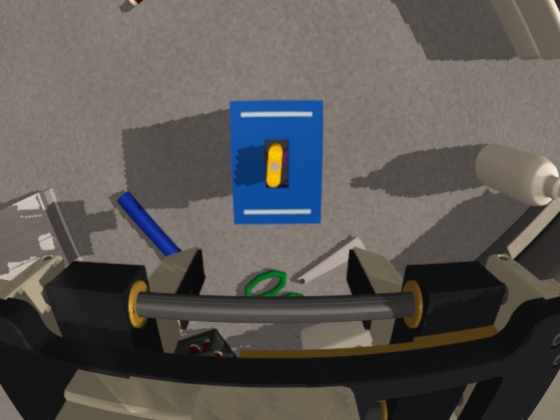

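The lid sits level and centred within 1 mm on the carrier, with the yellow head through its slot at (275,165). Now I go for the T-head.

carry_out(
  claw=[3,3,3,3,3,3,3,3,3,3,3,3,3,3],
  delta_pos=[
    [1.5,0.1,0],
    [1.5,0,0],
    [1.28,0,0],
    [0,0,0],
    [0,0,0],
    [0,0,0],
    [0,0,1.5],
    [0,0,1.5],
    [0,0,1.5],
    [0,0,1],
    [0,0,0.8],
    [0,0,0.4],
    [0,0,0],
    [0,0,0],
  ],
  angular=[
    [0,0,0.06],
    [0,0,0],
    [0,0,0],
    [0,0,0],
    [0,0,0],
    [0,0,0],
    [0,0,0],
    [0,0,0],
    [0,0,0],
    [0,0,0],
    [0,0,0],
    [0,0,0],
    [0,0,0],
    [0,0,0],
  ],
)

```text
clock: 26.25
position: [0.5673, 0.177, 0.1133]
ee_rot: [0.821, 3.032, 0.005]
force: [0.4, 0.2, -0.4]
width: 0.326
gripper_force: 0.0
```

carry_out(
  claw=[3,3,3,0,0,0,0,0,0],
  delta_pos=[
    [-0.31,-0.29,0],
    [0,0,0.3],
    [0,0,0],
    [0,0,0],
    [0,0,0],
    [0,0,0],
    [0,0,0],
    [0,0,0],
    [0,0,0],
  ],
  angular=[
    [0,0,0],
    [0,0,0],
    [0,0,0],
    [0,0,0],
    [0,0,0],
    [0,0,0],
    [0,0,0],
    [0,0,0],
    [0,0,0],
  ],
  force=20,
)

```text
clock: 27.15
position: [0.5677, 0.1717, 0.1098]
ee_rot: [-0.822, -3.031, -0.001]
force: [-3.5, -4.8, 4.2]
width: 0.098
gripper_force: 20.0
```

carry_out(
  claw=[0,0,0,0,0,0,0,0,0,0,0,0,0],
  delta_pos=[
    [0.05,0.08,0],
    [0,0,0],
    [0,0,0],
    [0,0,0],
    [0,0,0],
    [0,0,0],
    [0,0,0],
    [0,0,0],
    [0,0,0],
    [0,0,0],
    [0,0,0],
    [0,0,0],
    [0,0,0],
  ],
  angular=[
    [0,0,0],
    [0,0,0.135],
    [0,0,0.135],
    [0,0,0.135],
    [0,0,0.135],
    [0,0,0.135],
    [0,0,0.135],
    [0,0,0.135],
    [0,0,0.135],
    [0,0,0.135],
    [0,0,0.135],
    [0,0,0.135],
    [0,0,0],
  ],
)

```text
clock: 28.45
position: [0.5665, 0.1714, 0.1098]
ee_rot: [-2.66, -1.671, 0.004]
force: [-7.2, -7.1, 8.3]
width: 0.099
gripper_force: 20.0
```

```bash
cat > y.py <<'E'
from h import *
np.set_printoptions(precision=4,suppress=True)
s=arm.observe(); Rc=R.from_rotvec(s['ee_rot']).as_matrix(); print(s['clock'],s['position'],'yaw',np.degrees(np.arctan2(Rc[1,0],Rc[0,0])),'w',s['width']*91.8,s['force'],s['ft_torque'],s['joints'])
E
python3 y.py
```

```text
28.45 [0.5665 0.1714 0.1098] yaw 64.28351542671076 w 9.11467785860824 [-7.1812 -7.0751  8.2869] [-1.8189  1.5904  0.0087] [-0.1934  0.52   -0.271   1.7683  0.1734  0.8795 -0.9905]
```

carry_out(
  claw=[0,0,3,3,3,3,3,3,3,3,3],
  delta_pos=[
    [0,0,0],
    [0,0,0],
    [0,0,0],
    [0,0,0],
    [0,0,0],
    [0,0,0],
    [0,0,-2],
    [0,0,-2.5],
    [0,0,-2.5],
    [-3,0,0],
    [0,0,0],
  ],
  angular=[
    [0,0,0.03],
    [0,0,0],
    [0,0,0],
    [0,0,0],
    [0,0,0],
    [0,0,0],
    [0,0,0],
    [0,0,0],
    [0,0,0],
    [0,0,0],
    [0,0,0],
  ],
)

```text
clock: 29.55
position: [0.5541, 0.1436, 0.1804]
ee_rot: [-2.683, -1.635, -0.002]
force: [0.4, -0.6, -0.6]
width: 0.324
gripper_force: 0.0
```

```bash
python3 y.py
python3 - <<'E'
from h import *
np.set_printoptions(precision=4,suppress=True)
w=snap('wrist'); h=cv2.cvtColor(w['frame'],cv2.COLOR_RGB2HSV)
def rect(m,z):
    n,lab,st,_=cv2.connectedComponentsWithStats(m); i=1+st[1:,4].argmax(); ys,xs=np.nonzero(lab==i)
    pts=np.array([onz(*ray(w,u/[560,420],'wrist'),z) for u in np.c_[xs,ys].astype(float)]); print(cv2.minAreaRect((pts[:,:2]*1000).astype(np.float32)),xs.min(),xs.max(),ys.min(),ys.max())
b=cv2.inRange(h,(100,100,40),(128,255,255)); b[300:]=0; rect(b,.106)
y=cv2.inRange(h,(18,130,90),(35,255,255)); y[230:]=0; y[:,:200]=0; y[:,350:]=0; rect(y,.124)
E
```

```text
29.55 [0.5541 0.1436 0.1804] yaw 62.72797369919233 w 29.783736737170006 [ 0.3588 -0.6358 -0.6175] [-0.0803 -0.0695  0.027 ] [-0.1428  0.4115 -0.2785  1.7466  0.1308  1.0003 -0.9459]
((569.8250122070312, 174.1993408203125), (66.59525299072266, 91.96542358398438), 63.53860092163086) 211 337 131 220
((568.1981811523438, 174.31442260742188), (29.2221622467041, 9.437579154968262), 62.89983367919922) 265 279 162 204
```

```bash
python3 -c "
from cell import arm
print(arm.sign_off())"
```

```text
the job is handed in; nothing more can be done
None
```

I handed the job in. By my last measurement the lid is home on the carrier, seal down and about 1 mm off centre, with the T-head turned about 90° to its stop and the gripper clear. The judge returned no verdict, and I viewed 12 pictures, two over the limit of 10.

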